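# Lock the spring drawer with the T-head key

## Task

Push the drawer of the little cabinet fully shut, then take the steel T-head key out of its stand, feel gently for the slot in the lock plate, pass the head straight down through it, press down against the spring, turn the key a quarter turn and let it spring up into its groove so that the drawer is locked. Leave the key standing upright in the lock, do not force it, and leave the other things on the desk alone.

Things in the scene. Friction and masses are not known exactly. Their poses are not given: they have to be found in the camera images.
- cabinet: Small wooden cabinet fixed to the desk, 170 (x) x 120 (y) x 66 mm high; origin at the centre of its underside on the desk, x from the drawer front (at -x) to the back, z up. A 90 (y) x 60 (x) mm steel lock plate on a rubber gasket covers the rear of its top, top face 71 mm above the desk. More than 20 N between key and cabinet (plate, pad and drawer included) counts as forcing.
- lock_mid (a point): Point at the height of the plate's top face, 45 mm behind the cabinet's centre, where the slot's centre would be were the plate centred. Plate and gasket are stuck off centre: the true slot centre is up to 7 mm to either side of this point along the cabinet's y, not measured; in x it is true. Slot: 33 mm along the cabinet's y, 12 mm along its x. The gasket gives up or down 3 mm at most, 3 N/mm.
- groove_mid (a point): Point 7 mm below lock_mid: roof of the cross groove in the plate's underside. The plate is 11 mm thick at the slot; the groove crosses the slot's centre (is off centre with it), runs along the cabinet's x, 36 mm long, 14 mm wide, 4 mm deep. Locked: head in the groove, along the cabinet's x, its underside 13 to 14 mm below lock_mid. Turning either way is fine. Axes as the cabinet's.
- pad_top (a point): Centre of the top of the 24 x 40 mm sprung pad in the back of the drawer; with the drawer shut it lies under the slot, 12 mm below the plate's top face. It gives downward from 2.4 N on, 0.6 N/mm, 14 mm of travel. To turn the head under the plate, press its underside at least 18 mm below lock_mid; 20 mm is comfortable (7 N).
- drawer (a joint): Opening of the drawer in m: 0 fully shut, grows as it comes out towards the cabinet's -x; starts 30 to 50 mm open. Slides with about 2 N of friction and stays where left.
- drawer_knob (a point): Centre of the front face of the round brass drawer knob, 20 mm across, standing 15 mm out from the drawer front, 37 mm above the desk. The drawer front is 106 mm wide and reaches from 10 to 60 mm above the desk.
- key: Loose steel key, 65 mm tall, about 90 g, upright in its stand. Origin at the centre of the underside of its T-head, z up along the shank, x along the head. T-head 30 (x) x 8 (y) x 7 mm tall; round shank 7.6 mm across; collar 11.6 mm across at 32 to 35 mm height; flat grip plate 36 (x) x 12 (y) mm from 35 to 65 mm height, in line with the head.
- stand: Wooden block fixed to the desk, 64 (x) x 44 (y) x 30 mm high, with a well 35 x 12 mm, 25 mm deep (its floor 5 mm above the desk), in which the key stands, key x along stand x; origin at the centre of its underside.
- chick: Bystander: yellow tin chick, 72 mm tall, origin at the centre of its underside.
- pin_vise: Bystander: brass pin vise, 12 mm thick, 100 mm long, lying along its x; origin under its middle.
- cog_large: Bystander: flat tin cog ring 62 mm across, 5 mm thick; origin at the centre of its underside.
- cog_small: Bystander: flat tin cog ring 46 mm across, 5 mm thick; origin at the centre of its underside.
Not all that is in view belongs to the job. There is more than one size of the cabinet; the job needs the larger. Leave any turquoise look-alike of the key alone.

How it is judged:
By the outcome, as a careful person would: the job done as asked, in the order asked, and still so for the second after the job is handed in, with the robot touching nothing.
It also fails if it takes over 72 s, if anything falls off the work surface, if the arm or the gripper's body presses on something with over 40 N, if the wrist force passes 120 N, or if a joint passes its speed limit or range.

## Robot

A 7-joint arm with a two-finger parallel gripper is mounted at the origin on the work surface. World frame = base frame: x ahead of the robot, y to its left, z up, the work surface at z = 0. Lengths are in mm, angles in rad, forces in N, time in s.
With the tool pointing down it reaches from about 425 to 875 mm from the base axis. Payload 8.4 kg.
Tool frame: the origin (TCP) lies at the very end of the fingers, on their centre line; the grasp point (between the pads) lies 19 mm behind it; y points along the fingers, z is the direction in which the jaws open and shut, and the axes are right-handed (so a half turn about y gives the same grasp; the last joint's range is limited). The gripper opens to 87 mm and grips with 3 to 60 N. Pads are 19 mm wide; open, the fingers measure 117 mm over their backs; the gripper's body (75 mm by 190 mm) begins 51 mm behind the grasp point.
Start: joints at [-1.269, 0.333, 0.04, 1.465, -0.013, 1.343, -0.059], TCP at [253.599, 598.457, 222.546] pointing down, gripper open.
Joint ranges: [-2.58, 2.58], [-0.38, 2.09], [-1.3, 1.39], [0.25, 2.4], [-1.5, 4.64], [0.08, 2.09], [-2.65, 2.65]. Speed limits (rad/s): [2.22, 2.22, 2.79, 2.79, 3.14, 3.14, 3.14].

## Interface

Orientations are given as a unit quaternion [x, y, z, w].
In Python, from station import robot, imaging gives the robot as it stands.
- The arm moves only by the tool send_rows, never from a script. Its argument "commands" is text: rows parted by semicolons, each of 7 numbers parted by spaces: the shift along the tool's x, y, z each as a share of 0.4 m, from -1 to 1, then the turn, a rotation vector about the tool's x, y, z each as a share of 180 degrees, from -1 to 1, then the opening, from -1 (shut) to 1 (fully open). A call has 1 to 20 rows; each row is the pose to reach, as a shift and turn from the pose commanded when the call began, along the tool's axes at that moment, turning the shorter way round; what a row does not reach only later rows make up. A row lasts 1/10 s, in which the tool goes at most 50 mm and 8.59 degrees, less where a joint would pass 70% of its speed; a pose out of reach is approached as far as the arm can. A call with a number of a shift or a turn outside -1 to 1 is refused whole. A call with a gripper value outside its range is refused whole. The fingers move at their own pace and stop on an object; "grip_force" is the grip in N (left out, the last holds). Time passes only in rows, so rows that repeat a pose let the fingers close. It gives the time, the measured TCP pose, the force and the opening at its end, in the units of the state.
- robot.observe(): the state, without advancing time (a new reading comes with each control period).
- imaging.get_image(name): name is "scene" or "top"; returns the picture (384x512x3 uint8, blue, green, red); there is no depth.
- imaging.calibration(name): a dict with "K" (3x3 intrinsics, pixels), "camera_from_world" (4x4, takes a point from world to camera coordinates). Camera axes: x right, y down, z forward; pixel columns grow to the right and rows downward; lengths in mm; the calibration is good to about 2 mm. A picture is of the moment at which its call begins. calibration takes no time and is no camera call.
- robot.job_done(): hands the job in, once; it reports no verdict.
The state is a dict: "time_s": time; "joint_positions": joint angles; "qd": joint speeds; "tau": joint torques, N m; "tcp_pos": TCP position; "eef_rot": TCP orientation; "ft_force": force on the tool from outside, world axes, zero at the start; "moment": the same for the moment, N m; "opening": opening from 0.0 (shut) to 1.0 (fully open).
Only numpy, scipy, OpenCV 4.12 (cv2) and the standard library are available. Lean on these libraries where they do the work, as an engineer would, in place of code of your own. Each camera call takes 0.05 s, during which the arm holds its last target. There are 200 camera calls.

## Working session

There is one attempt and no reset: what is moved stays moved. The work goes in short steps, Python scripts to look and compute and a tool call to move; the robot and the scene stay as the last step left them, time stands still between calls to the robot, and variables do not carry over. Pictures are saved under pics/ and viewed, about 8 in all and at most 12, crops included, and the job is handed in when it is done.

Besides the shell and the picture viewer there is one more tool, called after ">>>" as name(argument=value, ...) on one line, values as JSON. send_rows: Moves the arm, as the interface text tells. Shift numbers are shares of 0.4 m and turn numbers shares of 180 degrees, none past 1 either way. Its arguments: {"type":"object","properties":{"commands":{"type":"string"},"grip_force":{"type":"number"}},"required":["commands"]}

```bash
mkdir -p pics; ls
python3 - <<'E'
from station import robot, imaging
import cv2
for n in("scene","top"):
    cv2.imwrite(f"pics/{n}0.png",cv2.resize(imaging.get_image(n),(800,600),interpolation=cv2.INTER_CUBIC))
    c=imaging.calibration(n);print(c["K"],c["camera_from_world"])
print(robot.observe())
E
```

```text
pics
[[357.27888556   0.         249.1361371 ]
 [  0.         357.27888556 194.53804006]
 [  0.           0.           1.        ]] [[ 2.00764292e-01  9.79389983e-01  2.21124354e-02 -1.33371097e+02]
 [ 5.35808886e-01 -9.08824532e-02 -8.39433867e-01 -2.49208740e+02]
 [-8.20123489e-01  1.80376385e-01 -5.43011807e-01  1.25042740e+03]
 [ 0.00000000e+00  0.00000000e+00  0.00000000e+00  1.00000000e+00]]
[[367.39564028   0.         256.53486181]
 [  0.         367.39564028 193.06510547]
 [  0.           0.           1.        ]] [[-1.49664833e-02 -9.99285080e-01 -3.47179006e-02  2.34271657e+01]
 [-9.92481162e-01  1.90650998e-02 -1.20903539e-01  5.93675699e+02]
 [ 1.21479003e-01  3.26473615e-02 -9.92056955e-01  8.01536049e+02]
 [ 0.00000000e+00  0.00000000e+00  0.00000000e+00  1.00000000e+00]]
{'time_s': 0.1, 'joint_positions': array([-1.26916641,  0.33384696,  0.03990276,  1.46617856, -0.01340791,
        1.34328977, -0.05848504]), 'qd': array([-0.00124063, -0.00106047, -0.00070619, -0.00074698, -0.00020659,
        0.00090361, -0.00129672]), 'tau': array([ 5.19328969e-03, -6.57810903e+01,  1.34096302e+00, -4.04707289e+01,
       -5.94285317e-02,  4.10617562e-02,  3.04209334e-05]), 'tcp_pos': array([253.49278936, 598.07695257, 221.74636219]), 'eef_rot': array([ 0.69346147, -0.14084626,  0.14071057, -0.69244065]), 'ft_force': array([-0.53009655,  0.27491206,  1.01961726]), 'moment': array([0.00368658, 0.01638288, 0.03777364]), 'opening': 0.9978228875488941}
```

View pics/scene0.png

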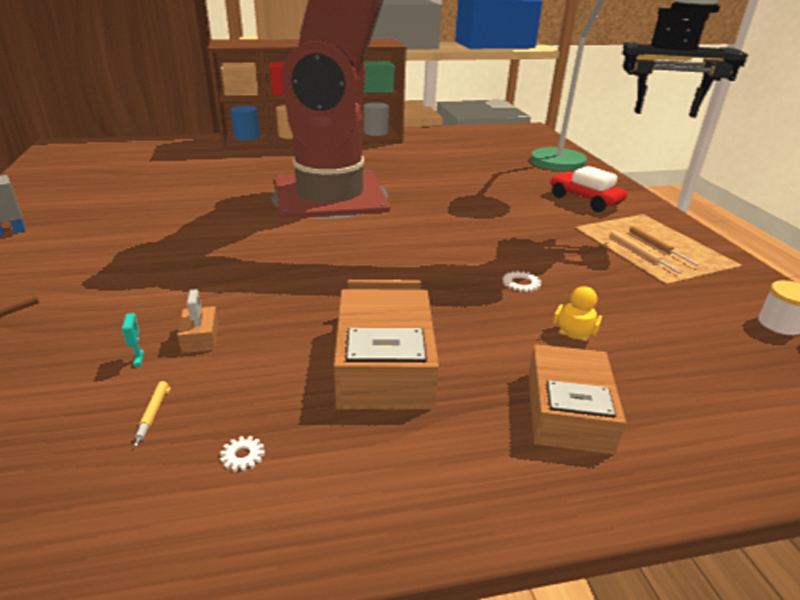

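View pics/top0.png

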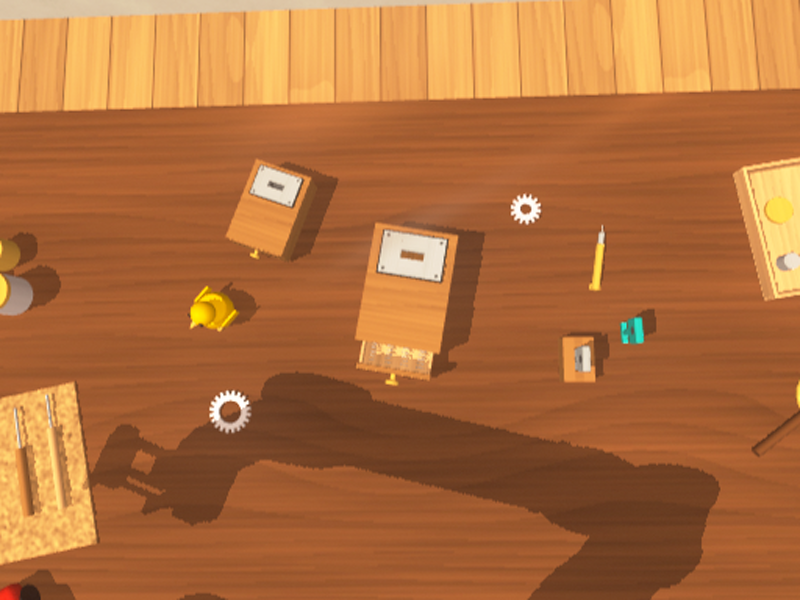

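The scene view shows the large cabinet around (385,345), the key stand at (197,325) and the turquoise decoy at (132,335). In the top view the large cabinet is at (408,290), its drawer open towards the bottom with the knob at (392,379), and the stand is at (580,358). Next I'll crop for precise measurement.

Run:
```python
from station import imaging
import cv2,numpy as np
def crop(im,x,y,w,h,s):
    c=cv2.resize(im[y:y+h,x:x+w],None,fx=s,fy=s,interpolation=cv2.INTER_CUBIC)
    for i in range(0,w,10):
        cv2.putText(c,str(x+i),(i*s,8),0,.3,(0,255,255),1);cv2.line(c,(i*s,10),(i*s,14),(0,255,255),1)
    for i in range(0,h,10):
        cv2.putText(c,str(y+i),(0,i*s+4),0,.3,(0,255,255),1)
    return c
t=imaging.get_image("top");s=imaging.get_image("scene")
cv2.imwrite("pics/t.png",t);cv2.imwrite("pics/s.png",s)
a=crop(t,222,138,75,110,5);b=crop(t,350,200,50,55,8)
o=np.zeros((560,800,3),np.uint8);o[:550,:375]=a;o[:440,390:790]=b;cv2.imwrite("pics/c1.png",o)
a=crop(s,208,175,80,90,6);b=crop(s,108,180,38,50,8)
o=np.zeros((560,800,3),np.uint8);o[:540,:480]=a;o[:400,490:794]=b;cv2.imwrite("pics/c2.png",o)
```

```text
(no output)
```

View pics/c1.png

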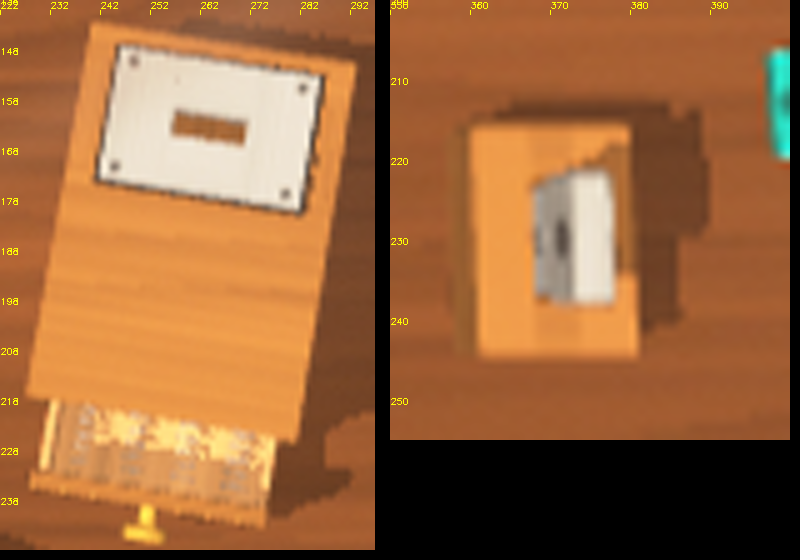

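View pics/c2.png

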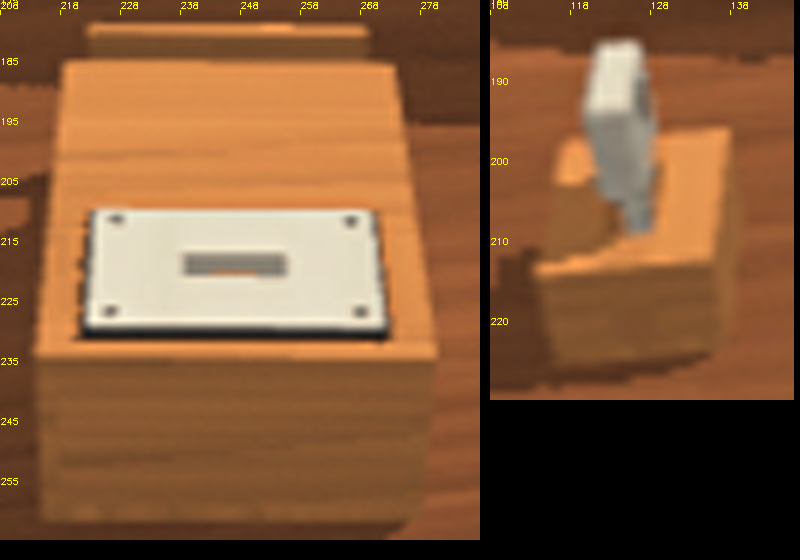

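Both crops are clear. In the top view the cabinet top spans original pixels (240.5,142)–(293,150)–(281,226)–(227,217), and the slot lies around (264,163). The key's grip top face is around (375,229). I'll fit poses from both cameras.

```bash
cat > h.py <<'E'
import numpy as np
from scipy.optimize import least_squares
from station import imaging
CAL={n:imaging.calibration(n) for n in("top","scene")}
def proj(n,P):
    c=CAL[n];P=np.atleast_2d(P);q=P@c["camera_from_world"][:3,:3].T+c["camera_from_world"][:3,3]
    q=q@c["K"].T;return q[:,:2]/q[:,2:]
def rect(cx,cy,lx,ly,z): # order: (+x,+y),(+x,-y),(-x,-y),(-x,+y)
    return np.array([[cx+a*lx/2,cy+b*ly/2,z] for a,b in((1,1),(1,-1),(-1,-1),(-1,1))])
def xf(p,L):
    c,s=np.cos(p[2]),np.sin(p[2]);return np.c_[p[0]+c*L[:,0]-s*L[:,1],p[1]+s*L[:,0]+c*L[:,1],L[:,2]]
T=lambda a:np.array([(222+(x+.5)/5-.5,138+(y+.5)/5-.5) for x,y in a])
T2=lambda a:np.array([(350+(x-389.5)/8-.5,200+(y+.5)/8-.5) for x,y in a])
S=lambda a:np.array([(208+(x+.5)/6-.5,175+(y+.5)/6-.5) for x,y in a])
S2=lambda a:np.array([(108+(x-489.5)/8-.5,180+(y+.5)/8-.5) for x,y in a])
E
python3 - <<'E'
from h import *
# unknowns: cab x,y,yaw, plate dy ; stand x,y,yaw ; key x,y,yaw; px offsets per camera optional
cabT=T([(93,22),(356,63),(297,443),(27,396)]);plT=T([(116,43),(326,74),(304,213),(97,182)]);slT=T([(173,110),(247,121),(244,146),(171,134)])
cabS=S([(437,357),(36,355),(63,63),(393,66)]);plS=S([(388,328),(84,328),(93,209),(374,210)]);slS=S([(286,276),(183,276),(183,254),(286,254)])
stT=T2([(470,125),(628,125),(638,355),(478,355)]);kT=T2([(575,170),(608,170),(614,302),(578,302)])
stS=S2([(712,262),(535,270),(558,142),(730,129)]);kS=S2([(645,112),(585,112),(600,42),(640,42)])
def res(p,cams):
    o=dict(top=p[0:2],scene=p[2:4]);r=[]
    c=p[4:7];d=p[7];s=p[8:11];k=p[11:14]
    for n,cb,pl,sl,st,ky in(("top",cabT,plT,slT,stT,kT),("scene",cabS,plS,slS,stS,kS)):
        if n not in cams: continue
        for L,q,m in((rect(0,0,170,120,66),c,cb),(rect(45,d,60,90,71),c,pl),(rect(45,d,12,33,71),c,sl),(rect(0,0,64,44,30),s,st),(rect(0,0,36,12,70),k,ky)):
            r.append((proj(n,xf(q,L))+o[n]-m).ravel())
    r.append(p[:4]/1.0); r.append([(p[8]-p[11])/8,(p[9]-p[12])/8])
    return np.concatenate(r)
for cams in(("top",),("scene",),("top","scene")):
    f=least_squares(res,np.array([0,0,0,0,650,0,0,0,560,-200,0,560,-200,0.]),args=(cams,),loss="soft_l1")
    np.set_printoptions(precision=2,suppress=True);p=f.x
    print(cams,"off",p[:4],"cab",p[4:7],"d",p[7],"stand",p[8:11],"key",p[11:14],"rms",np.sqrt(np.mean(f.fun**2)))
    print(np.round(f.fun,1))
np.save("fit.npy",p)
p=np.load("fit.npy");c=p[4:7]
# knob
for op in (30,40,50): print(op,xf(c,np.array([[-85-op-15,0,37.]])),proj("top",xf(c,np.array([[-85-op-15,0,37.]])))+p[:2])
print("lock",xf(c,np.array([[45,p[7],71.]])))
print("knob px",T([(145,537)]))
E
```

```text
('top',) off [-0.01 -0.03 -0.    0.  ] cab [611.68   3.86  -0.18] d -0.09827998795850355 stand [ 507.35 -240.34   -0.01] key [ 507.44 -240.26   -0.02] rms 0.39723570800678903
[-0.3  0.1  0.2  0.   0.1 -0.3 -0.1  0.2  0.9  0.7 -1.   0.7 -0.8 -0.6
  0.2 -0.8  0.4 -0.3  0.3 -0.2  0.1  0.1 -0.1  0.2  0.   0.1 -0.   0.
 -0.1 -0.1  0.  -0.1 -0.8 -0.2  0.7 -0.2  0.6  0.2 -0.6  0.2 -0.  -0.
 -0.   0.  -0.  -0. ]
('scene',) off [ 0.    0.   -0.01  0.15] cab [615.57   2.78  -0.18] d -0.0590185922874436 stand [ 510.42 -241.5    -0.01] key [ 512.16 -239.42    0.04] rms 0.33809895249793126
[ 0.1  0.5 -0.1  0.6  0.1 -0.3 -0.  -0.4 -0.4 -0.4  0.4 -0.5  0.2  0.
 -0.4  0.1  0.4  0.2 -0.2  0.1 -0.2 -0.1  0.1  0.  -0.1 -0.3  0.   0.7
  0.6 -0.  -0.4 -0.1 -0.8 -0.3  0.6  0.4 -0.4  0.2  0.5 -0.4  0.   0.
 -0.   0.1 -0.2 -0.3]
('top', 'scene') off [-0.18  0.51 -0.08  0.88] cab [613.05   3.43  -0.18] d -0.07355698109657208 stand [ 508.37 -241.12   -0.01] key [ 508.69 -240.07    0.01] rms 0.4253688700109343
[-0.2  0.1  0.2 -0.   0.1 -0.3 -0.1  0.1  0.9  0.6 -1.   0.6 -0.8 -0.7
  0.2 -0.9  0.4 -0.3  0.3 -0.2  0.1  0.  -0.1  0.1  0.2  0.2  0.1  0.1
  0.1 -0.   0.2  0.  -1.3 -0.2  0.2 -0.3  0.6  0.1 -0.6  0.2  0.   0.3
 -0.   0.4  0.2 -0.2 -0.1 -0.3 -0.5 -0.6  0.5 -0.7  0.3 -0.  -0.5  0.
  0.3  0.1 -0.2  0.  -0.1 -0.1  0.1 -0.1 -0.  -0.1  0.2  0.8  0.9  0.2
 -0.2  0.1 -1.3 -0.4  0.1  0.2 -0.4  0.   0.5 -0.5 -0.2  0.5 -0.1  0.9
 -0.  -0.1]
30 [[485.13  26.6   37.  ]] [[251.15 241.8 ]]
40 [[475.29  28.38  37.  ]] [[250.41 246.24]]
50 [[465.45  30.16  37.  ]] [[249.67 250.69]]
lock [[657.31  -4.67  71.  ]]
knob px [[250.6 245. ]]
```

```bash
cat >> h.py <<'E'
from scipy.spatial.transform import Rotation as Ro
import json,os
def cmd():
    from station import robot
    if not os.path.exists("cmd.json"): return np.array([253.599,598.457,222.546]),Ro.from_euler("z",Y0)*BASE
    p,q=json.load(open("cmd.json"));return np.array(p),Ro.from_quat(q)
BASE=Ro.from_matrix(np.array([[1,0,0],[0,0,1],[0,-1,0]]).T.T)  # tool x->world x, y->down, z->world +y
BASE=Ro.from_matrix(np.array([[1,0,0],[0,0,1],[0,-1,0.]]))
def yaw(R): # heading of tool x in world
    v=R.apply([1,0,0]);return np.arctan2(v[1],v[0])
Y0=None
def sent(row): # last row sent -> update commanded pose
    p,R=cmd();r=np.array(list(map(float,row.split())))
    p=p+R.apply(r[:3]*400);R=R*Ro.from_rotvec(r[3:6]*np.pi)
    json.dump([list(p),list(R.as_quat())],open("cmd.json","w"))
def go(pos,yw): # shares to reach pose
    p,R=cmd();t=Ro.from_euler("z",yw)*BASE
    return np.round(np.r_[R.inv().apply(np.array(pos)-p)/400,(R.inv()*t).as_rotvec()/np.pi],5)
def st():
    from station import robot
    o=robot.observe();p,R=cmd()
    print("t",o["time_s"],"tcp",o["tcp_pos"].round(2),"err",(o["tcp_pos"]-p).round(2),"yaw",round(yaw(Ro.from_quat(o["eef_rot"])),4),"F",o["ft_force"].round(2),"M",o["moment"].round(3),"op",round(o["opening"],3),"j7",o["joint_positions"][6].round(2))
E
python3 - <<'E'
from h import *
from station import robot
o=robot.observe();R=Ro.from_quat(o["eef_rot"]);print(R.as_matrix().round(3),BASE.as_matrix(),yaw(R))
Y=yaw(R); json.dump([[253.599,598.457,222.546],list((Ro.from_euler("z",Y)*BASE).as_quat())],open("cmd.json","w"))
p=np.load("fit.npy");c=p[4:7];print(c)
s=xf(c,np.array([[-168,0,150.],[-168,0,30]]));print(s)
print(o["joint_positions"][[0,6]])
for yw in (c[2],c[2]+np.pi,):print(go(s[0],yw),go(s[1],yw))
# slot-only d & knob opening
E
```

```text
[[ 0.921 -0.     0.39 ]
 [-0.39  -0.001  0.921]
 [ 0.    -1.    -0.001]] [[ 1.  0.  0.]
 [ 0.  0.  1.]
 [ 0. -1.  0.]] -0.4008365150310914
[ 6.13045523e+02  3.42676559e+00 -1.79209552e-01]
[[447.7360597   33.37307471 150.        ]
 [447.7360597   33.37307471  30.        ]]
[-1.26919857 -0.05848334]
[ 0.9981   0.18136 -1.11136  0.      -0.07055  0.     ] [ 0.9981   0.48136 -1.11136  0.      -0.07055  0.     ]
[ 0.9981   0.18136 -1.11136 -0.       0.92945 -0.     ] [ 0.9981   0.48136 -1.11136 -0.       0.92945 -0.     ]
```

>>> send_rows(commands="0.95 0.1 -1 0 -0.07 0 -1;0.95 0.1 -1 0 -0.07 0 -1;0.95 0.1 -1 0 -0.07 0 -1;0.95 0.1 -1 0 -0.07 0 -1;0.95 0.1 -1 0 -0.07 0 -1;0.95 0.1 -1 0 -0.07 0 -1;0.95 0.1 -1 0 -0.07 0 -1;0.95 0.1 -1 0 -0.07 0 -1;0.95 0.1 -1 0 -0.07 0 -1;0.95 0.1 -1 0 -0.07 0 -1;0.95 0.1 -1 0 -0.07 0 -1;0.95 0.1 -1 0 -0.07 0 -1;0.95 0.1 -1 0 -0.07 0 -1;0.95 0.1 -1 0 -0.07 0 -1;0.95 0.1 -1 0 -0.07 0 -1")

```text
time_s: 1.7
tcp_pos: [447.1, 83.3, 182.6]
eef_rot: [-0.704, 0.063, -0.063, 0.704]
ft_force: [-0.1, 0.4, -0.7]
opening: 0.003
```

Run:
```python
from h import *
sent("0.95 0.1 -1 0 -0.07 0 -1");st()
c=np.load("fit.npy")[4:7]
for x,z in((-168,110),(-168,30),(-150,30)):print(go(xf(c,np.array([[x,0,z]]))[0],c[2]))
```

```text
t 1.7 tcp [447.06  83.3  182.56] err [-0.34  1.41  0.01] yaw -0.1785 F [-0.14  0.38 -0.75] M [ 0.008  0.002 -0.003] op 0.003 j7 1.09
[ 0.02265  0.18137 -0.11917  0.      -0.00055  0.     ]
[ 0.02265  0.38137 -0.11917  0.      -0.00055  0.     ]
[ 0.06765  0.38137 -0.11909  0.      -0.00055  0.     ]
```

>>> send_rows(commands="0.0226 0.18 -0.1192 0 0 0 -1;0.0226 0.38 -0.1192 0 0 0 -1;0.0226 0.38 -0.1192 0 0 0 -1;0.0226 0.38 -0.1192 0 0 0 -1;0.0226 0.38 -0.1192 0 0 0 -1;0.0226 0.38 -0.1192 0 0 0 -1;0.0226 0.38 -0.1192 0 0 0 -1;0.035 0.38 -0.1192 0 0 0 -1;0.05 0.38 -0.1192 0 0 0 -1;0.06 0.38 -0.1192 0 0 0 -1;0.07 0.38 -0.1192 0 0 0 -1;0.08 0.38 -0.1192 0 0 0 -1;0.09 0.38 -0.1192 0 0 0 -1;0.1 0.38 -0.1192 0 0 0 -1;0.11 0.38 -0.1192 0 0 0 -1;0.12 0.38 -0.1192 0 0 0 -1;0.13 0.38 -0.1192 0 0 0 -1;0.13 0.38 -0.1192 0 0 0 -1")

```text
time_s: 3.5
tcp_pos: [490.7, 25.4, 30.6]
eef_rot: [0.704, -0.064, 0.064, -0.704]
ft_force: [0.2, -0.5, 0.8]
opening: 0.005
```

Run:
```python
from h import *
import cv2
sent("0.13 0.38 -0.1192 0 0 0 -1");st()
from station import imaging
c=np.load("fit.npy")[4:7];p,R=cmd();print("cab x of tcp",(Ro.from_euler("z",-c[2]).apply(p-np.r_[c[:2],0])))
im=imaging.get_image("top");a=im[130:260,200:340]
s=imaging.get_image("scene")[150:280,190:330]
cv2.imwrite("pics/p1.png",cv2.resize(np.hstack([a,s]),(798,370),interpolation=cv2.INTER_CUBIC))
```

```text
t 3.5 tcp [490.75  25.37  30.62] err [ 0.77 -0.26  0.07] yaw -0.1812 F [ 0.18 -0.53  0.81] M [0.046 0.016 0.04 ] op 0.005 j7 1.38
cab x of tcp [-1.25058268e+02 -8.73075828e-02  3.05460000e+01]
```

View pics/p1.png

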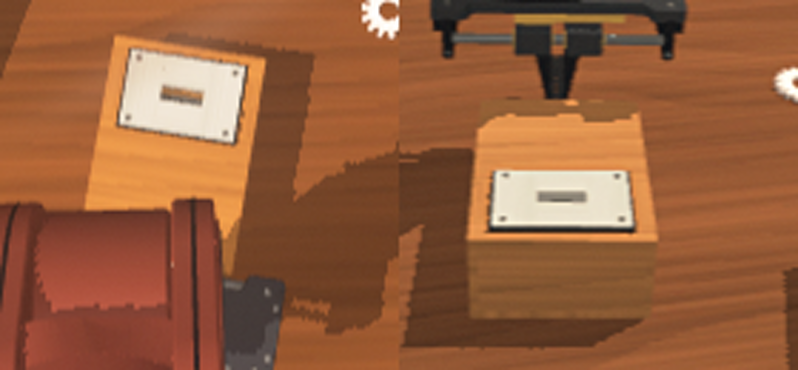

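The right-hand view shows the closed fingers centred on the drawer behind the cabinet, with the drawer already partly in. I'll continue slowly and watch the force.

>>> send_rows(commands="0.005 0 0 0 0 0 -1;0.01 0 0 0 0 0 -1;0.015 0 0 0 0 0 -1;0.02 0 0 0 0 0 -1;0.025 0 0 0 0 0 -1;0.03 0 0 0 0 0 -1;0.03 0 0 0 0 0 -1")

```text
time_s: 4.3
tcp_pos: [501.1, 23.5, 30.3]
eef_rot: [0.704, -0.064, 0.063, -0.704]
ft_force: [-4.8, 0.4, 3.1]
opening: 0.009
```

Run:
```python
from h import *
sent("0.03 0 0 0 0 0 -1");st()
```

```text
t 4.3 tcp [501.15  23.5   30.3 ] err [-0.63  0.03 -0.25] yaw -0.1809 F [-4.81  0.44  3.06] M [0.098 1.037 0.041] op 0.009 j7 1.4
```

>>> send_rows(commands="0.0025 0 0 0 0 0 -1;0.005 0 0 0 0 0 -1;0.005 0 0 0 0 0 -1")

```text
time_s: 4.6
tcp_pos: [501.2, 23.5, 30.0]
eef_rot: [-0.704, 0.066, -0.062, 0.704]
ft_force: [-12.6, 1.5, 8.4]
opening: 0.004
```

>>> send_rows(commands="0.0025 0 0 0 0 0 -1;0.005 0 0 0 0 0 -1;0.005 0 0 0 0 0 -1")

```text
time_s: 4.9
tcp_pos: [501.3, 23.6, 29.6]
eef_rot: [-0.704, 0.067, -0.06, 0.704]
ft_force: [-19.2, 3.6, 14.3]
opening: 0.006
```

Run:
```python
from h import *
sent("0.005 0 0 0 0 0 -1");sent("0.005 0 0 0 0 0 -1")
p=np.load("fit.npy");print(p[11:14],p[8:11])
print(go([507,-240,125],0.0))
# decoy
from scipy.optimize import least_squares
```

```text
[ 5.08689727e+02 -2.40068836e+02  1.31763629e-02] [ 5.08369534e+02 -2.41116286e+02 -1.28866094e-02]
[ 0.12136 -0.23614 -0.64558  0.      -0.05759  0.     ]
```

>>> send_rows(commands="-0.02 0 0 0 0 0 -1;-0.06 0 0 0 0 0 -1;-0.06 -0.1 0 0 0 0 -1;-0.06 -0.2 0 0 0 0 -0.08;-0.06 -0.24 -0.05 0 0 0 -0.08;0.12 -0.24 -0.645 0 -0.0575 0 -0.08;0.12 -0.24 -0.645 0 -0.0575 0 -0.08;0.12 -0.24 -0.645 0 -0.0575 0 -0.08;0.12 -0.24 -0.645 0 -0.0575 0 -0.08;0.12 -0.24 -0.645 0 -0.0575 0 -0.08;0.12 -0.24 -0.645 0 -0.0575 0 -0.08;0.12 -0.24 -0.645 0 -0.0575 0 -0.08;0.12 -0.24 -0.645 0 -0.0575 0 -0.08;0.12 -0.24 -0.645 0 -0.0575 0 -0.08;0.12 -0.24 -0.645 0 -0.0575 0 -0.08;0.12 -0.24 -0.645 0 -0.0575 0 -0.08;0.12 -0.24 -0.645 0 -0.0575 0 -0.08")

```text
time_s: 6.6
tcp_pos: [506.7, -239.0, 126.6]
eef_rot: [-0.707, -0.0, 0.0, 0.707]
ft_force: [-1.4, 0.1, 0.5]
opening: 0.459
```

Run:
```python
from h import *
import cv2
sent("0.12 -0.24 -0.645 0 -0.0575 0 -0.08");st()
from station import imaging,robot
t=imaging.get_image("top");s=imaging.get_image("scene")
cv2.imwrite("pics/t2.png",t);cv2.imwrite("pics/s2.png",s)
tp=robot.observe()["tcp_pos"];R=Ro.from_quat(robot.observe()["eef_rot"])
print(proj("scene",tp),proj("top",tp),proj("scene",tp+R.apply([0,0,20])),proj("scene",tp-R.apply([0,0,20])))
r=lambda im,x,y,w,h,k:cv2.resize(im[y:y+h,x:x+w],None,fx=k,fy=k,interpolation=cv2.INTER_CUBIC)
o=np.zeros((600,800,3),np.uint8);o[:600,:480]=r(s,90,130,80,100,6)[:600,:480]
o[:440,490:770]=r(t,222,138,70,110,4);cv2.imwrite("pics/p2.png",o)
c=np.load("fit.npy")
k=xf(c[4:7],np.array([[-100,0,37.]]));print("knob shut px",proj("top",k)+c[:2])
```

```text
t 6.6 tcp [ 506.71 -238.98  126.65] err [0.2  0.69 0.1 ] yaw 0.0008 F [-1.42  0.06  0.5 ] M [ 0.051  0.015 -0.007] op 0.459 j7 2.11
[[119.02789729 163.74886687]] [[382.74137071 228.82113208]] [[129.30516372 163.00643076]] [[108.64747893 164.49875473]]
knob shut px [[253.34276017 228.55626664]]
```

View pics/p2.png

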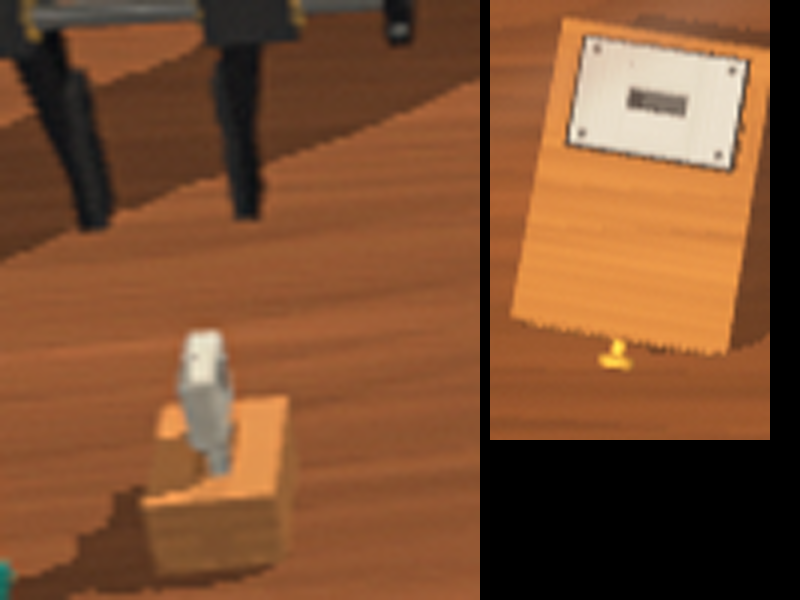

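The drawer is fully shut: the knob front is at about (253.5,229), against a predicted (253.3,228.6). The fingertips straddle the key's y, and the tips match the projected TCP within about 1 px. Next is the descent to grasp.

Run:
```python
from h import *
print(go([508.6,-240.1,80],0.0),go([508.6,-240.1,38],0.0),cmd()[0])
```

```text
[ 5.2400e-03  1.1637e-01 -1.0700e-03  0.0000e+00 -9.0000e-05  0.0000e+00] [ 5.2400e-03  2.2136e-01 -1.0700e-03  0.0000e+00 -9.0000e-05  0.0000e+00] [ 506.50547167 -239.67224799  126.546     ]
```

>>> send_rows(commands="0.005 0.116 -0.001 0 0 0 -0.08;0.005 0.18 -0.001 0 0 0 -0.08;0.005 0.2214 -0.001 0 0 0 -0.08;0.005 0.2214 -0.001 0 0 0 -0.08;0.005 0.2214 -0.001 0 0 0 -0.08;0.005 0.2214 -0.001 0 0 0 -0.08;0.005 0.2214 -0.001 0 0 0 -0.4;0.005 0.2214 -0.001 0 0 0 -0.6;0.005 0.2214 -0.001 0 0 0 -1;0.005 0.2214 -0.001 0 0 0 -1;0.005 0.2214 -0.001 0 0 0 -1;0.005 0.2214 -0.001 0 0 0 -1", grip_force=30)

```text
time_s: 7.9
tcp_pos: [508.6, -240.1, 38.1]
eef_rot: [-0.707, 0.0, -0.0, 0.707]
ft_force: [-0.1, 0.7, 2.2]
opening: 0.136
```

Run:
```python
from h import *
sent("0.005 0.2214 -0.001 0 0 0 -1");st()
```

```text
t 7.9 tcp [ 508.59 -240.05   38.15] err [0.08 0.02 0.16] yaw -0.0003 F [-0.12  0.74  2.17] M [ 0.14   0.074 -0.021] op 0.136 j7 2.19
```

Run:
```python
from h import *
p=np.load("fit.npy");c=p[4:7]
# slot-only centre estimate, top & scene
slT=T([(173,110),(247,121),(244,146),(171,134)]);slS=S([(286,276),(183,276),(183,254),(286,254)])
for n,m,o in(("top",slT,p[:2]),("scene",slS,p[2:4])):
    f=least_squares(lambda q:(proj(n,xf(c,rect(q[0],q[1],12,33,71)))+o-m).ravel(),[45,0]);print(n,f.x)
s=xf(c,np.array([[45,-.1,71.]]))[0];print(s)
print(go([508.6,-240.1,145],0.0));print(go([s[0],s[1],130],c[2]-np.pi/2))
```

```text
top [44.73752112  0.26388164]
scene [45.06135047 -0.1490859 ]
[657.30701801  -4.6929657   71.        ]
[ 2.4000e-04 -2.6753e-01 -7.0000e-05  0.0000e+00 -9.0000e-05  0.0000e+00]
[ 0.37184 -0.23004  0.58856  0.       0.55695  0.     ]
```

>>> send_rows(commands="0 -0.02 0 0 0 0 -1;0 -0.05 0 0 0 0 -1;0 -0.1 0 0 0 0 -1;0 -0.17 0 0 0 0 -1;0 -0.2675 0 0 0 0 -1;0 -0.2675 0 0 0 0 -1;0.3718 -0.25 0.5886 0 0.557 0 -1;0.3718 -0.25 0.5886 0 0.557 0 -1;0.3718 -0.25 0.5886 0 0.557 0 -1;0.3718 -0.25 0.5886 0 0.557 0 -1;0.3718 -0.25 0.5886 0 0.557 0 -1;0.3718 -0.25 0.5886 0 0.557 0 -1;0.3718 -0.25 0.5886 0 0.557 0 -1;0.3718 -0.25 0.5886 0 0.557 0 -1;0.3718 -0.25 0.5886 0 0.557 0 -1;0.3718 -0.25 0.5886 0 0.557 0 -1;0.3718 -0.25 0.5886 0 0.557 0 -1;0.3718 -0.25 0.5886 0 0.557 0 -1;0.3718 -0.25 0.5886 0 0.557 0 -1;0.3718 -0.25 0.5886 0 0.557 0 -1")

```text
time_s: 9.9
tcp_pos: [657.3, -4.6, 138.2]
eef_rot: [0.454, -0.542, 0.542, -0.454]
ft_force: [-0.1, 0.1, -0.6]
opening: 0.138
```

Run:
```python
from h import *
import cv2
sent("0.3718 -0.25 0.5886 0 0.557 0 -1");st()
from station import imaging,robot
s=imaging.get_image("scene");cv2.imwrite("pics/s3.png",s)
cv2.imwrite("pics/p3.png",cv2.resize(s[140:240,200:290],None,fx=6,fy=6,interpolation=cv2.INTER_CUBIC))
p=np.load("fit.npy");tp,R=cmd()
# predicted head underside corners if key centred at TCP, key base 33 below TCP
B=np.array([tp+R.apply([a,33,b]) for a in(-15,15) for b in(-4,4)]);print((proj("scene",B)+p[2:4]-[200,140])*6)
B=np.array([tp+R.apply([a,26,b]) for a in(-15,15) for b in(-4,4)]);print((proj("scene",B)+p[2:4]-[200,140])*6)
print(go([tp[0],tp[1],114],-.179-np.pi/2))
```

```text
t 9.9 tcp [657.27  -4.61 138.17] err [-0.02  0.07  0.18] yaw -1.7468 F [-0.14  0.07 -0.59] M [-0.097  0.09  -0.001] op 0.138 j7 0.13
[[330.96920477 375.50360581]
 [331.94886433 390.27119932]
 [233.09735459 374.96131965]
 [233.06712738 389.74457005]]
[[331.68999499 356.47974584]
 [332.68289238 371.13667951]
 [233.24912352 355.90703552]
 [233.22029586 370.57924175]]
[ 0.       0.05997  0.       0.      -0.00011  0.     ]
```

View pics/p3.png

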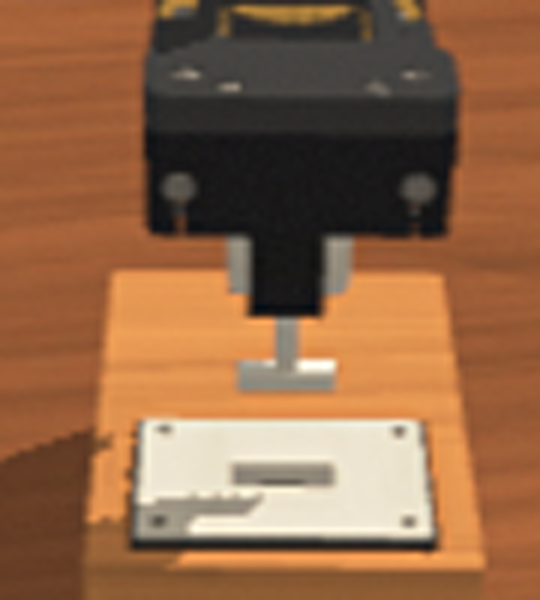

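The head hangs level above the slot. Its crop centre is x≈286.5, the slot's ≈283.5, and the predicted centre was 282.5, so the key sits about 1.2 mm off in the hand. I'll correct by +1.2 mm along tool x and descend gently.

>>> send_rows(commands="0.003 0.03 0 0 0 0 -1;0.003 0.07 0 0 0 0 -1;0.003 0.075 0 0 0 0 -1;0.003 0.08 0 0 0 0 -1;0.003 0.0825 0 0 0 0 -1;0.003 0.085 0 0 0 0 -1;0.003 0.0863 0 0 0 0 -1;0.003 0.0875 0 0 0 0 -1;0.003 0.0875 0 0 0 0 -1")

```text
time_s: 10.85
tcp_pos: [657.2, -5.8, 103.1]
eef_rot: [0.453, -0.543, 0.543, -0.453]
ft_force: [-1.0, 0.7, -0.7]
opening: 0.132
```

Run:
```python
from h import *
sent("0.003 0.0875 0 0 0 0 -1");st()
```

```text
t 10.85 tcp [657.16  -5.79 103.12] err [0.08 0.07 0.14] yaw -1.75 F [-0.98  0.7  -0.7 ] M [-0.112  0.083 -0.045] op 0.132 j7 0.15
```

>>> send_rows(commands="0 0.00125 0 0 0 0 -1;0 0.0025 0 0 0 0 -1;0 0.0025 0 0 0 0 -1")

```text
time_s: 11.15
tcp_pos: [657.0, -5.8, 101.9]
eef_rot: [-0.453, 0.543, -0.543, 0.453]
ft_force: [0.0, 0.3, -0.9]
opening: 0.138
```

>>> send_rows(commands="0 0.00125 0 0 0 0 -1;0 0.0025 0 0 0 0 -1;0 0.0025 0 0 0 0 -1")

```text
time_s: 11.45
tcp_pos: [657.0, -5.8, 100.9]
eef_rot: [-0.453, 0.543, -0.543, 0.453]
ft_force: [0.3, 0.2, -0.9]
opening: 0.134
```

It is 3 mm below the plate face with no contact force, so the head is in the slot. Continuing down.

>>> send_rows(commands="0 0.0025 0 0 0 0 -1;0 0.005 0 0 0 0 -1;0 0.0075 0 0 0 0 -1;0 0.01 0 0 0 0 -1;0 0.0125 0 0 0 0 -1;0 0.015 0 0 0 0 -1;0 0.015 0 0 0 0 -1")

```text
time_s: 12.15
tcp_pos: [657.0, -5.9, 94.8]
eef_rot: [-0.453, 0.543, -0.543, 0.453]
ft_force: [-0.6, -0.1, -1.2]
opening: 0.139
```

>>> send_rows(commands="0 0.0025 0 0 0 0 -1;0 0.005 0 0 0 0 -1;0 0.0075 0 0 0 0 -1;0 0.01 0 0 0 0 -1;0 0.0125 0 0 0 0 -1;0 0.0125 0 0 0 0 -1")

```text
time_s: 12.75
tcp_pos: [657.1, -5.9, 90.1]
eef_rot: [0.453, -0.543, 0.543, -0.453]
ft_force: [-1.0, -0.3, 3.3]
opening: 0.135
```

Run:
```python
from h import *
for r in("0 0.0025 0 0 0 0 -1","0 0.0025 0 0 0 0 -1","0 0.015 0 0 0 0 -1","0 0.0125 0 0 0 0 -1"):sent(r)
st()
```

```text
t 12.75 tcp [657.13  -5.86  90.08] err [ 0.06 -0.    0.1 ] yaw -1.7501 F [-1.03 -0.26  3.28] M [-0.01   0.345 -0.04 ] op 0.135 j7 0.16
```

>>> send_rows(commands="0 0.0025 0 0 0 0 -1;0 0.005 0 0 0 0 -1;0 0.0075 0 0 0 0 -1;0 0.01 0 0 0 0 -1;0 0.0125 0 0 0 0 -1;0 0.0155 0 0 0 0 -1;0 0.0155 0 0 0 0 -1")

```text
time_s: 13.45
tcp_pos: [657.2, -5.9, 83.9]
eef_rot: [0.453, -0.543, 0.543, -0.453]
ft_force: [-1.8, 0.1, 5.8]
opening: 0.133
```

>>> send_rows(commands="0 0 0.0005 0 -0.04 0 -1;-0.0001 0 0.0008 0 -0.08 0 -1;-0.0003 0 0.0012 0 -0.12 0 -1;-0.0005 0 0.0015 0 -0.16 0 -1;-0.0006 0 0.0018 0 -0.2 0 -1;-0.0006 0 0.0018 0 -0.2 0 -1")

```text
time_s: 14.05
tcp_pos: [658.6, -5.9, 84.5]
eef_rot: [-0.599, 0.374, -0.375, 0.6]
ft_force: [-0.3, 0.1, 6.1]
opening: 0.14
```

Run:
```python
from h import *
sent("0 0.0155 0 0 0 0 -1");sent("-0.0006 0 0.0018 0 -0.2 0 -1");st()
p,R=cmd();print(go([p[0],p[1],p[2]],-.179))
```

```text
t 14.05 tcp [658.61  -5.86  84.49] err [ 0.78 -0.11  0.71] yaw -1.1174 F [-0.28  0.09  6.06] M [-0.108  0.01   0.008] op 0.14 j7 0.72
[ 0.       0.       0.       0.      -0.30011  0.     ]
```

>>> send_rows(commands="0 0 0.0005 0 -0.04 0 -1;-0.0001 0 0.0009 0 -0.08 0 -1;-0.0003 0 0.0012 0 -0.12 0 -1;-0.0004 0 0.0015 0 -0.16 0 -1;-0.0006 0 0.0018 0 -0.2 0 -1;-0.0008 0 0.002 0 -0.24 0 -1;-0.001 0 0.0022 0 -0.28 0 -1;-0.0012 0 0.0024 0 -0.3 0 -1;-0.0012 0 0.0024 0 -0.3 0 -1;-0.0012 0 0.0024 0 -0.3 0 -1;-0.0012 0 0.0024 0 -0.3 0 -1")

```text
time_s: 15.15
tcp_pos: [659.3, -5.0, 84.4]
eef_rot: [-0.704, 0.063, -0.064, 0.704]
ft_force: [-0.0, -1.0, 5.4]
opening: 0.135
```

Run:
```python
from h import *
sent("-0.0012 0 0.0024 0 -0.3 0 -1");st()
```

```text
t 15.15 tcp [659.25  -4.99  84.39] err [ 0.77 -0.09  0.61] yaw -0.1794 F [-0.05 -0.97  5.42] M [-0.002 -0.004 -0.014] op 0.135 j7 1.56
```

>>> send_rows(commands="0 -0.0025 0 0 0 0 -1;0 -0.005 0 0 0 0 -1;0 -0.0075 0 0 0 0 -1;0 -0.01 0 0 0 0 -1;0 -0.0112 0 0 0 0 -1;0 -0.0112 0 0 0 0 -1")

```text
time_s: 15.75
tcp_pos: [658.7, -4.9, 88.4]
eef_rot: [0.704, -0.063, 0.064, -0.704]
ft_force: [1.2, -0.3, 3.6]
opening: 0.135
```

Run:
```python
from h import *
sent("0 -0.0112 0 0 0 0 -1");st()
```

```text
t 15.75 tcp [658.74  -4.93  88.35] err [ 0.25 -0.03  0.09] yaw -0.1794 F [ 1.19 -0.29  3.62] M [ 0.009 -0.532  0.019] op 0.135 j7 1.56
```

The underside is 15.65 mm below, so the head top is already 2.35 mm inside the groove with only the spring force acting. Up the remaining ~2 mm.

>>> send_rows(commands="0 -0.0015 0 0 0 0 -1;0 -0.003 0 0 0 0 -1;0 -0.004 0 0 0 0 -1;0 -0.0047 0 0 0 0 -1;0 -0.0047 0 0 0 0 -1")

```text
time_s: 16.25
tcp_pos: [658.3, -4.9, 90.0]
eef_rot: [0.704, -0.063, 0.063, -0.704]
ft_force: [2.5, -0.6, 1.1]
opening: 0.134
```

Run:
```python
from h import *
sent("0 -0.0047 0 0 0 0 -1");st()
```

```text
t 16.25 tcp [658.33  -4.88  89.98] err [-0.15  0.02 -0.16] yaw -0.1794 F [ 2.53 -0.64  1.14] M [ 0.056 -0.505 -0.022] op 0.134 j7 1.56
```

>>> send_rows(commands="0.001 0 0 0 0 0 -1;0.001 0 0 0 0 0 -1")

```text
time_s: 16.45
tcp_pos: [658.5, -4.9, 89.9]
eef_rot: [0.704, -0.064, 0.063, -0.704]
ft_force: [0.7, -0.6, 1.8]
opening: 0.132
```

>>> send_rows(commands="0 0 0 0 0 0 -0.6;0 0 0 0 0 0 -0.4;0 0 0 0 0 0 -0.08;0 0 0 0 0 0 -0.08;0 0 0 0 0 0 -0.08;0 -0.02 0 0 0 0 -0.08;0 -0.06 0 0 0 0 -0.08;0 -0.15 0 0 0 0 -0.08;0 -0.25 0 0 0 0 -0.08;0 -0.25 0 0 0 0 -0.08;-0.4 -0.35 0 0 0 0 -0.08;-0.4 -0.35 0 0 0 0 -0.08;-0.4 -0.35 0 0 0 0 -0.08;-0.4 -0.35 0 0 0 0 -0.08;-0.4 -0.35 0 0 0 0 -0.08;-0.4 -0.35 0 0 0 0 -0.08")

```text
time_s: 18.05
tcp_pos: [502.1, 23.7, 231.2]
eef_rot: [-0.704, 0.063, -0.064, 0.705]
ft_force: [0.6, -0.7, 0.9]
opening: 0.46
```

Run:
```python
from h import *
import cv2
sent("0.001 0 0 0 0 0 -1");sent("-0.4 -0.35 0 0 0 0 -0.08");st()
from station import imaging
t=imaging.get_image("top");s=imaging.get_image("scene")
p=np.load("fit.npy");c=p[4:7]
for z in(71-13.5+65,71-13.5+35): print((proj("scene",xf(c,rect(45,0,36,12,z)))+p[2:4]-[205,145])*5)
r=lambda im,x,y,w,h,k:cv2.resize(im[y:y+h,x:x+w],None,fx=k,fy=k,interpolation=cv2.INTER_CUBIC)
o=np.zeros((560,800,3),np.uint8);o[:550,:400]=r(s,205,145,80,110,5);o[:480,410:780]=r(t,215,130,74,96,5)
cv2.imwrite("pics/p4.png",o)
```

```text
t 18.05 tcp [502.15  23.66 231.18] err [0.7  0.09 1.03] yaw -0.1791 F [ 0.58 -0.66  0.89] M [-0.004  0.015  0.005] op 0.46 j7 1.27
[[229.41023098 281.60124072]
 [195.33609321 281.41150252]
 [194.23765884 227.02748135]
 [226.75111024 227.23950771]]
[[227.3434978  350.56343851]
 [194.12875845 350.41865042]
 [193.11084309 294.25928878]
 [224.84091361 294.42882461]]
```

View pics/p4.png

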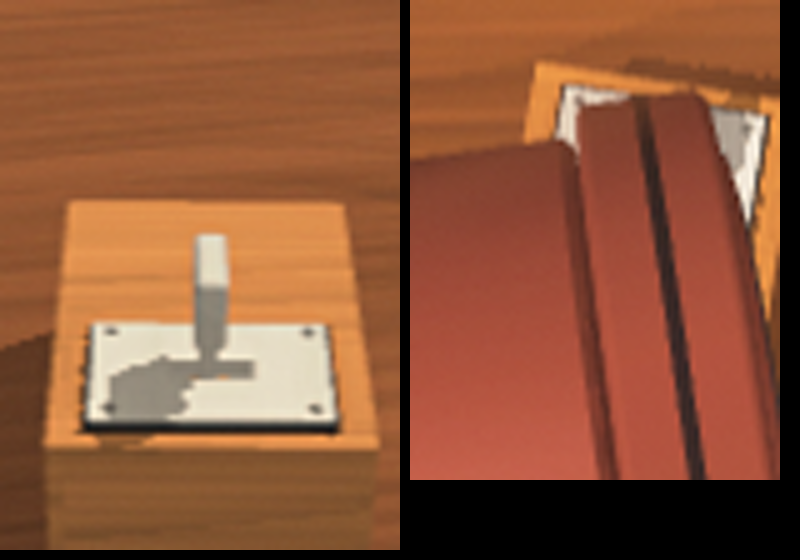

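Run:
```python
from h import *
import cv2
from station import imaging
s=imaging.get_image("scene")
o=cv2.resize(s[185:230,225:270],None,fx=13,fy=13,interpolation=cv2.INTER_CUBIC)
p=np.load("fit.npy");c=p[4:7]
for y0,col in((57.5,(0,0,255)),):
  for z in(y0+35,y0+65):
    q=((proj("scene",xf(c,rect(45,0,36,12,z)))+p[2:4]-[225,185]+.5)*13).astype(int);cv2.polylines(o,[q.reshape(-1,1,2)],True,col,1)
q=((proj("scene",xf(c,rect(45,0,12,33,71)))+p[2:4]-[225,185]+.5)*13).astype(int);cv2.polylines(o,[q.reshape(-1,1,2)],True,(255,0,0),1)
cv2.imwrite("pics/p5.png",o)
```

```text
(no output)
```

View pics/p5.png

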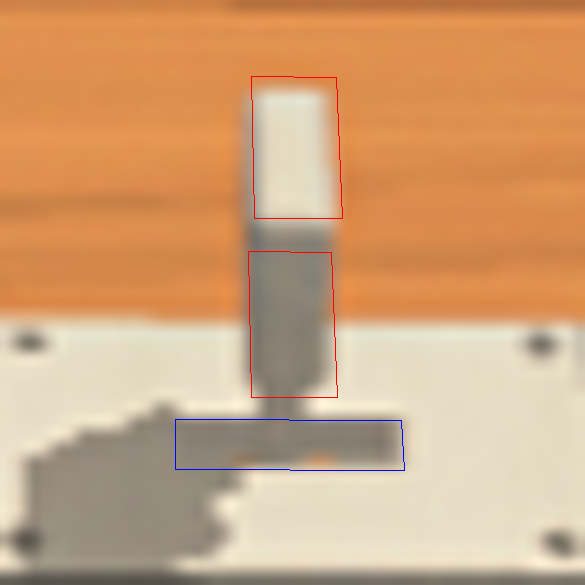

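The view shows the key standing in the slot with its plate along the cabinet's x. It sits within about 1 px of the pose predicted for a locked key, and the gripper is clear. Handing in.

```bash
python3 -c "
from station import robot
print(robot.job_done())"
```

```text
the job is handed in; nothing more can be done
None
```

I handed the job in at about 18 s. The drawer is shut and, by position, force and image, the key is locked upright in the plate. I did not tug the drawer or touch the key afterwards to confirm it.

- **Drawer:** I pushed it in by the knob until it hit a firm stop at about 24 N. The picture then showed the knob front within half a pixel of its fully shut position.
- **Insertion:** I gripped the key at 11.8 mm and corrected about 1.2 mm for how it sat in the hand. The head went into the slot on the first try without touching the plate. The sprung pad was reached where expected.
- **Turn:** I pressed to about 20 mm below the plate's top face, where the wrist read about 6 N. The key turned 90° with no resistance worth noting.
- **Groove:** Letting it up, the wrist force fell from 3.6 to 1.1 N at about 14 mm below the top face, so the head met the groove roof. That is the edge of the 13 to 14 mm locked range; I released it there and the spring holds it up.
- **Forces on the key:** readings between moves stayed at about 6 N or less, well under the 20 N limit.

**A small disagreement:** in the last picture the key's top appears about 0.8 pixel lower than predicted. That could be measurement error or a lean of about 2°. The arm was clear of everything, and no move went near the bystanders. I did not check their positions in a final picture.

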